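Free the child-safe spice cupboard and lower its door

ROBOT

A 6-joint arm with a two-finger parallel gripper is mounted at the origin on the work surface. World frame = base frame: x ahead of the robot, y to its left, z up, the work surface at z = 0. Lengths are in mm, angles in rad, forces in N, time in s.
With the tool pointing down it reaches from about 250 to 850 mm from the base axis. Payload 12.5 kg.
Tool frame: the origin (TCP) lies at the very end of the fingers, on their centre line; the grasp point (between the pads) lies 19 mm behind it; z points along the fingers, y is the line along which they close (so a half turn about z gives the same grasp; the last joint's range is limited). The gripper opens to 93 mm and grips with 3 to 60 N. Pads are 15 mm wide; open, the fingers measure 128 mm over their backs; the gripper's body (75 mm by 188 mm) begins 65 mm behind the grasp point.
Start: joints at [-0.085, 0.351, 1.652, -0, 1.139, -0.085], TCP at [549.986, 0.027, 218.633] pointing down, gripper open.
Joint ranges: [-2.75, 2.75], [-0.79, 2.1], [0.01, 2.65], [-1.57, 4.71], [0.07, 3.14], [-2.87, 2.87]. Speed limits (rad/s): [2.22, 2.22, 2.79, 3.14, 3.14, 3.14].

INTERFACE

Orientations are given as a rotation vector (axis times angle).
In Python, from plant import ctrl, read_camera, camera_model gives the robot as it stands (ctrl), with the cameras as plain functions.
- The arm moves only by the shell command python3 drive.py [OPENING] [FORCE], which reads ROWS from standard input. ROWS is a JSON list of rows, 1 to 8 of them, each an object with the fields dx, dy, dz (the shift in a scale on which 1.0 is 1000 mm), rx, ry, rz (a rotation vector in a scale on which 1.0 is pi/2 rad); a field left out counts as zero; each row shifts and turns the commanded pose from where the row before left it, along the tool's axes as they then stand; what a row does not reach is not made up. A row lasts 1/10 s, in which the tool goes at most 50 mm and 0.15 rad, less where a joint would pass 70% of its speed; a pose out of reach is approached as far as the arm can. OPENING is the opening from 0.0 (shut) to 1.0 (fully open), set as the command begins (- or left out keeps the last). The fingers move at their own pace and stop on an object; FORCE is the grip in N (left out, the last holds). Time passes only in rows, so rows that do not move let the fingers close. It prints the time, the measured TCP pose, the force, the opening and the grip force at its end. No shift or turn number may pass 1 either way. Input that does not fit is refused with a message, and nothing moves.
- ctrl.state(): the state, without advancing time (a new reading comes with each control period).
- read_camera(name): name is "scene" or "side" or "wrist"; returns (picture, depth): 400x640x3 uint8, red, green, blue; 400x640 float32, mm along the optical axis (not along the pixel's ray), 0 where there is no reading.
- camera_model(name): a dict with "vfov" (degrees; the focal length in pixels is half the picture's height over the tangent of half this angle, whatever the lens; pixels are square), "cx", "cy" (the principal point, pixels), "R" (3x3) and "t" (3): a world point X has camera coordinates R X + t. Camera axes: x right, y down, z forward; pixel columns grow to the right and rows downward; lengths in mm; the calibration is good to about 2 mm. A picture is of the moment at which its call begins: read the wrist's pose just before it. camera_model takes no time and is no camera call; for the wrist camera it gives the pose at the moment of the call.
- ctrl.sign_off(): hands the job in; it is judged then, once.
The state is a dict: "time_s": time; "qpos": joint angles; "joint_velocities": joint speeds; "effort": joint torques, N m; "eef_pos": TCP position; "tcp_rot": TCP orientation; "ft_force": force on the tool from outside, world axes, zero at the start; "ft_torque": the same for the moment, N m; "finger_gap": opening from 0.0 (shut) to 1.0 (fully open); "finger_force": force on a finger pad.
Only numpy, scipy, OpenCV 4.12 (cv2) and the standard library are available. Lean on these libraries where they do the work, as an engineer would, in place of code of your own. Each camera call takes 0.05 s, during which the arm holds its last target. There are 200 camera calls.

TASK

The drop-down door of the spice cupboard is held ajar by its child-safety hook. Reach into the gap behind the door from above, find the hook and press it down past its click without forcing anything, push the door free, then lower the door gently until it lies fully down. Leave the bowl, the mortar, the jar and the shakers where they stand, and let go of everything at the end.

Things in the scene. Friction and masses are not known exactly. Their poses are not given: they have to be found in the camera images.
- cupboard: Brown wooden spice cupboard, fixed, 170 deep (x), 260 wide (y), 172 mm high; origin at the centre of its underside, z up, +x its front, which faces away from the robot. The top board ends at x = +73 mm, the 12 mm side walls at +85 mm. The door on the front hangs ajar, leaving a gap open to above between top board and door, crossed by a white child-safety hook.
- gap (a point): Rear edge of the gap: cupboard x = +73 mm, middle of the width, 148 mm up, axes as the cupboard's. From here the gap runs 34 to 40 mm in x to the door's inner face (less further down) and 118 mm either way in y. The hook crosses it at an unknown place, its middle between y = -80 and +80 mm: look or feel for it. Nothing else is in the gap.
- hook (a joint): How far the sprung hook is pressed straight down, m: 0 up, 0.016 hard stop. White plastic arm 26 wide (y), 60 long (x), 6 mm thick, nearly level, its upper side about 148 mm above the ledge, 20 mm below the door's top edge. Force: 3 N at first, peak 7 to 8 N near 5 mm, then giving way to 3 to 5 N near 12 mm, 7 N at the stop; springs back up. Barb clear of the bar from 10 mm on.
- catch_bar (a point): Middle of the underside of a 10 mm bar under the front of the top board, 150 mm up; the hook's upturned end (12 mm barb, 8 mm thick) is caught behind it. With the hook held down, push the door out: after 25 mm at its top edge the barb is under or past the bar and the hook needs no more holding. The hook is screwed to the door's inner face and goes with it; side pushes do not shift it.
- door (a joint): Drop-down door, 250 wide, 160 high, 10 mm thick, hinged at its lower edge; angle in rad: 0 shut, 0.18 to 0.22 ajar and caught (the start), 1.57 fully down, level, inner face up 12 mm above the ledge. Stiff hinge (0.65 N m): it stays where it is left and is pushed all the way, 3 to 6 N near its edge. The inner face is bare except for the hook, which stands up 70 mm when the door is down.
- door_hinge (a point): Middle of the door's hinge line, at cupboard x = +85 mm, 12 mm above the ledge; the line runs along the cupboard's y. The door's inner face is a plane through this line.
- door_top (a point): Middle of the door's top edge, on its inner face, 160 mm from the hinge line; its axes turn with the door (z from the hinge to the top edge, x out of the outer face).
- bowl: Green ceramic pinch bowl, 84 mm across, 40 mm high, standing loose on the rear of the cupboard's top; origin under its centre.
- mortar: Olive wood mortar with its pestle leaning in it (one piece), 110 mm across, pestle top about 160 mm up; origin under its centre.
- jar: Glass jar with a steel lid, 76 mm across, 110 mm high; origin under its centre.
- turntable: Two-tier black plastic turntable, fixed, trays 230 and 180 mm across, the upper one 143 mm high; origin under its centre.
- shaker0: Clear acrylic shaker with a black twist cap, 46 mm across, 84 mm high, loose on the lower tray of the turntable; origin under its centre.
- shaker1: Clear acrylic shaker with a black twist cap, 46 mm across, 84 mm high, loose on the lower tray of the turntable; origin under its centre.
- shaker2: Clear acrylic shaker with a black twist cap, 46 mm across, 84 mm high, loose on the upper tray of the turntable; origin under its centre.
- shaker3: Clear acrylic shaker with a black twist cap, 46 mm across, 84 mm high, loose on the upper tray of the turntable; origin under its centre.

How it is judged (in metres and radians):
On the way, in this order (a step that is already met when the one before it is completed fails the run):
1. the hook is pressed past its click while the door is still caught (value of joint hook above 0.009 m and value of joint door below 0.26 rad), for 0.05 s.
2. the door is pushed free of the hook (value of joint door above 0.5 rad), for 0.1 s.
At the end, for the whole second after the job is handed in: The door lies fully down (within 0.1 rad of its stop at 1.57) and at rest, and the hook has sprung back up (within 3 mm) (value of joint door above 1.47 rad and velocity of joint door below 0.03 rad/s and value of joint hook below 0.003 m); the robot touches nothing.
It fails at once if the cupboard, its door or its hook is forced (more than 50 N from the robot) (contact force between any of the fingers, the arm and cupboard above 50 N).
It fails at once if the door slams (faster than 3 rad/s) (velocity of joint door above 3 rad/s).
It fails at once if a bystander is moved more than 30 mm or tipped (distance of any of shaker0, shaker1, shaker2, shaker3, bowl, mortar, jar from where it was at the start of the episode above 0.03 m or angle between any of shaker0, shaker1, shaker2, shaker3, bowl, mortar, jar's own z axis and vertical above 0.35 rad).
It also fails if it takes over 72 s, if anything falls off the work surface, if the arm or the gripper's body presses on something with over 40 N, if the wrist force passes 120 N, or if a joint passes its speed limit or range.

## Working session

There is one attempt and no reset: what is moved stays moved. The work goes in short steps, Python scripts to look and compute and a shell command to move; the robot and the scene stay as the last step left them, time stands still between calls to the robot, and variables do not carry over. Pictures are saved under pics/ and viewed, at most 10 in all, crops included, and the job is handed in when it is done.

```bash
ls; mkdir -p pics; python3 - <<'E'
from plant import ctrl, read_camera, camera_model
import cv2,numpy as np
s=ctrl.state();print(s)
for n in("scene","side"):
    p,d=read_camera(n);cv2.imwrite(f"pics/{n}0.png",p[:,:,::-1]);np.savez(f"pics/{n}0.npz",p=p,d=d)
    print(n,camera_model(n))
E
```

```text
drive.py
pics
plant.py
{'time_s': 0.0, 'qpos': array([-8.45981472e-02,  3.51275320e-01,  1.65242827e+00, -6.35445858e-06,
        1.13909615e+00, -8.45611778e-02]), 'joint_velocities': array([-0.0007605 ,  0.00018653,  0.00187044, -0.00135526,  0.00049193,
       -0.00058295]), 'effort': array([ 1.41757551e-03, -4.97321892e+01, -2.85254824e+01,  6.99741254e-02,
        2.57699919e-02, -1.73020858e-04]), 'eef_pos': array([5.49651845e+02, 5.45105557e-02, 2.18078436e+02]), 'tcp_rot': array([-2.22082965e+00, -2.22075346e+00,  1.22924497e-03]), 'ft_force': array([ 0.14438552, -0.25950433,  0.46789899]), 'ft_torque': array([-0.0157229 , -0.02791088, -0.02127473]), 'finger_force': 0.0, 'finger_gap': 1.002155479951369}
scene {'vfov': 57.98832119076016, 'cx': 320.53227873604226, 'cy': 201.3337415240342, 'R': array([[ 0.44577208,  0.89511746, -0.00720958],
       [ 0.66794558, -0.3379799 , -0.66303717],
       [-0.59593284,  0.29074786, -0.74855176]]), 't': array([-197.56025323, -258.86332486, 1425.94021328])}
side {'vfov': 49.18932022370299, 'cx': 319.37436418372795, 'cy': 200.23306366011167, 'R': array([[ 0.89848087,  0.43899088,  0.00437396],
       [ 0.26298537, -0.53021995, -0.80604311],
       [-0.35152641,  0.7253646 , -0.59184066]]), 't': array([-419.6040836 ,  -20.69053761, 1680.55640318])}
```

View pics/scene0.png

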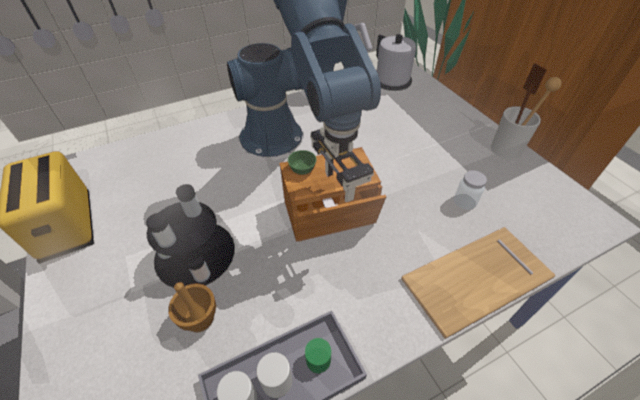

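View pics/side0.png

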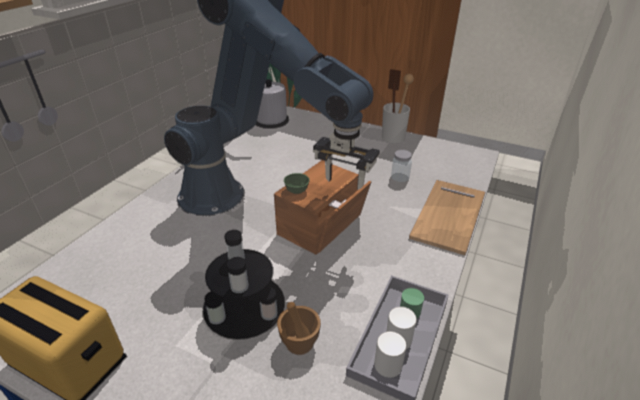

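The scene picture shows the brown cupboard (280–385, 150–235) with the bowl at (302,162). The white hook is in the gap at about (330,203), and at (337,204) in the side view. The mortar, turntable and jar stand well away from it. Next I measure with depth.

```bash
cat > h.py <<'E'
import numpy as np,cv2
from plant import ctrl, read_camera, camera_model
def cloud(n,d,m=None):
    m=m or camera_model(n);f=200/np.tan(np.radians(m["vfov"]/2))
    v,u=np.mgrid[:400,:640]
    c=np.stack([(u-m["cx"])/f*d,(v-m["cy"])/f*d,d],-1)
    return (c-m["t"])@m["R"]
E
python3 - <<'E'
from h import *
for n in("scene","side"):
    z=np.load(f"pics/{n}0.npz");p,d=z["p"],z["d"];X=cloud(n,d)
    hsv=cv2.cvtColor(p,cv2.COLOR_RGB2HSV)
    near=(d>0)&(X[...,0]>350)&(X[...,0]<800)&(abs(X[...,1])<300)
    br=near&(hsv[...,0]<18)&(hsv[...,1]>110)&(X[...,2]>20)
    k,l,st,ce=cv2.connectedComponentsWithStats(br.astype(np.uint8))
    i=1+st[1:,4].argmax();print(n,st[i],ce[i])
    top=br&(abs(X[...,2]-172)<5);T=X[top]
    print("top n",len(T),cv2.minAreaRect(T[:,:2].astype(np.float32)),np.median(T[:,2]))
    wh=near&(hsv[...,1]<60)&(hsv[...,2]>150)&(X[...,2]>100)&(X[...,2]<175)
    k,l,st,ce=cv2.connectedComponentsWithStats(wh.astype(np.uint8))
    for i in range(1,k):
        if st[i,4]>8:print("white",st[i],np.median(X[l==i],0).round(),np.ptp(X[l==i],axis=0).round())
    gr=near&(hsv[...,0]>40)&(hsv[...,0]<90)&(hsv[...,1]>80)&(X[...,2]>150);print("bowl",np.median(X[gr],0), X[gr].min(0),X[gr].max(0))
    c=cv2.resize(p[130:260,250:410] if n=="scene" else p[140:260,250:400],None,fx=5 if n=="scene" else 5,fy=4.6,interpolation=cv2.INTER_CUBIC)
    cv2.imwrite(f"pics/{n}c.png",c[:,:,::-1])
p,d=read_camera("wrist");cv2.imwrite("pics/w0.png",p[:,:,::-1]);np.savez("pics/w0.npz",p=p,d=d);print(camera_model("wrist"))
E
```

```text
scene [ 280  155  106   85 4185] [321.1297491  202.32305854]
top n 1972 ((471.5542297363281, 20.560195922851562), (257.94500732421875, 211.24453735351562), 79.7683334350586) 170.99660148199638
white [323 199  13   9  77] [529. -19. 148.] [45. 33. 24.]
bowl [385.60296976 -32.90021769 195.84638645] [363.64775456 -74.51203305 175.46143567] [4.38104086e+02 3.70810942e-01 2.10907221e+02]
side [ 275  160   95   91 4037] [316.94476096 205.05722071]
top n 1685 ((473.68206787109375, 18.834335327148438), (263.90301513671875, 210.73281860351562), 79.96372985839844) 170.7820866226296
white [331 201  10   7  44] [533. -21. 148.] [38. 32. 23.]
  return _methods._mean(a, axis=axis, dtype=dtype,
  ret = um.true_divide(
Traceback (most recent call last):
ValueError: zero-size array to reduction operation minimum which has no identity
```

View pics/scenec.png

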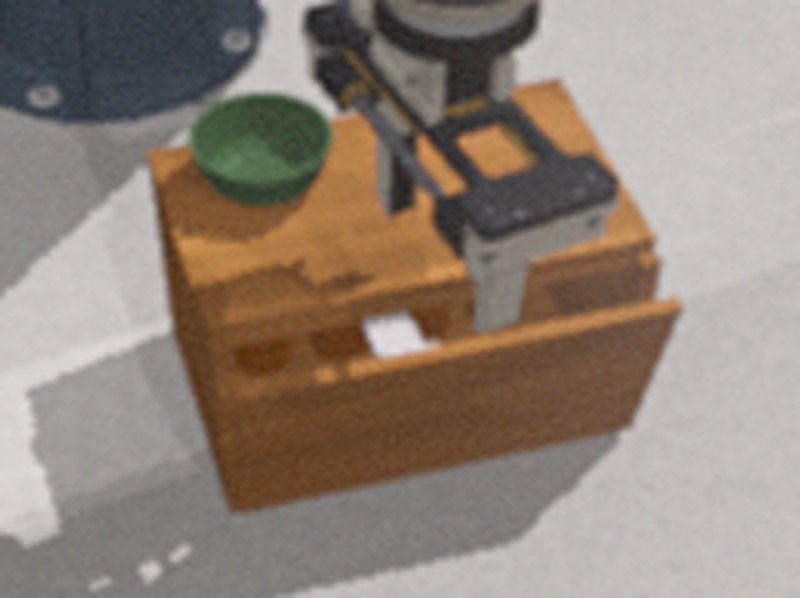

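The crop shows the hook as a white patch left of the finger, in the gap. It measures z = 148 as expected. The top's rectangle is 258 x 211 (170 deep plus the ajar door, as expected), so the yaw is about -10°. I'll raise the tool, turn it so its thin side crosses the gap, shut the fingers, then measure again.

Units first: shifts go in shares of 1000 mm and turns go in shares of pi/2 rad. So -40 mm / 1000 = -0.04, -10 mm / 1000 = -0.01, -0.143 rad / 1.5708 = -0.091.

```bash
echo '[{"dz":-0.04},{"dz":-0.01,"rz":-0.091},{"rz":-0.0796},{"rz":-0.0796},{"rz":-0.0796},{"rz":-0.0796},{"rz":-0.0796},{"rz":-0.0796}]' | python3 drive.py 0 20; echo '[{"rz":-0.0796},{"rz":-0.0796},{"rz":-0.0796},{"rz":-0.0796},{},{}]' | python3 drive.py
python3 - <<'E'
from h import *
a=np.radians(-10.1);ex=np.array([np.cos(a),np.sin(a)]);ey=np.array([-ex[1],ex[0]])
for n in("scene","side","wrist"):
    m=camera_model(n);p,d=read_camera(n);X=cloud(n,d,m);cv2.imwrite(f"pics/{n}1.png",p[:,:,::-1]);np.savez(f"pics/{n}1.npz",p=p,d=d,X=X)
    hsv=cv2.cvtColor(p,cv2.COLOR_RGB2HSV)
    near=(d>0)&(X[...,0]>340)&(X[...,0]<650)&(abs(X[...,1])<200)
    br=near&(hsv[...,0]<18)&(hsv[...,1]>110)
    T=X[br&(abs(X[...,2]-171)<4)]
    if len(T)<50:print(n,"no top");continue
    r=cv2.minAreaRect(T[:,:2].astype(np.float32));print(n,len(T),r,np.median(T[:,2]))
    wh=near&(hsv[...,1]<70)&(hsv[...,2]>130)&(abs(X[...,2]-147)<9)
    k,l,st,ce=cv2.connectedComponentsWithStats(wh.astype(np.uint8))
    for i in range(1,k):
        if st[i,4]>15:
            q=X[l==i];r=q[:,:2]-[452,23.4];print(" white",st[i],np.median(q,0).round(1),"cup x",np.percentile(r@ex,[3,97]).round(),"y",np.percentile(r@ey,[3,50,97]).round(1))
E
```

```text
time_s: 0.9
eef_pos: [549.8, 0.0, 268.3]
tcp_rot: [-1.037, -2.965, 0.0]
ft_force: [-0.0, -0.9, 0.2]
finger_gap: 0.358
finger_force: 0.0
time_s: 1.5
eef_pos: [549.9, 0.1, 268.4]
tcp_rot: [-0.285, -3.128, -0.0]
ft_force: [-0.4, 0.4, 1.5]
finger_gap: 0.006
finger_force: 0.0
scene 2756 ((470.9159851074219, 20.725486755371094), (259.4468994140625, 210.02288818359375), 78.66804504394531) 171.05390831498852
 white [323 198  11  10  77] [526.6 -18.1 147.1] cup x [68. 95.] y [-39.9 -28.  -15.3]
side 1746 ((473.5289306640625, 20.11292266845703), (262.697509765625, 211.9066925048828), 80.05194091796875) 170.71729278885766
 white [330 201  11   7  49] [531.3 -19.4 147. ] cup x [ 71. 100.] y [-41.9 -28.3 -13.4]
wrist 43797 ((480.0030212402344, 19.585662841796875), (260.339111328125, 189.31056213378906), 79.59758758544922) 173.46182368165736
 white [286 169  30  34 861] [537.6 -19.6 149.8] cup x [ 75. 107.] y [-39.9 -27.5 -15.2]
```

View pics/wrist1.png

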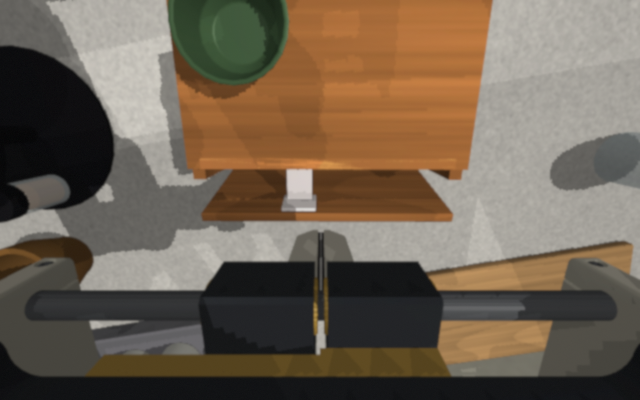

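The wrist view shows the hook at (299,188), between the board's front edge (row ~170) and the door (top edge row ~215). Hook y is -28 in all three views. Now the gap edges, from the wrist and scene clouds.

```bash
python3 - <<'E'
from h import *
a=np.radians(-10.1);ex=np.array([np.cos(a),np.sin(a)]);ey=np.array([-ex[1],ex[0]])
for n in("scene","side","wrist"):
    z=np.load(f"pics/{n}1.npz");X=z["X"];hsv=cv2.cvtColor(z["p"],cv2.COLOR_RGB2HSV)
    r=X[...,:2]-[452,23.4];x=r@ex;y=r@ey
    br=(z["d"]>0)&(hsv[...,0]<18)&(hsv[...,1]>100)
    for lo,hi in((-110,-50),(0,50),(60,110)):
        s=br&(y>lo)&(y<hi)
        b=s&(X[...,2]>165)&(x<90)&(x>0);dr=s&(X[...,2]>158)&(x>95)&(x<150)
        print(n,lo,b.sum(),dr.sum(),"board end",np.percentile(x[b],[97,99.5]).round(1),"door", np.percentile(x[dr],[3,97]).round(1) if dr.sum()>5 else None, np.percentile(X[...,2][dr],[50,97]).round(1) if dr.sum()>5 else None)
    s=br&(X[...,2]>165)&(x<60); print("  sides y",np.percentile(y[s],[.5,99.5]).round(1))
E
```

```text
scene -110 421 106 board end [69.4 70.5] door [114.  129.2] [166.  363.8]
scene 0 298 97 board end [70.5 71.6] door [116.1 135.5] [166.3 379.5]
scene 60 324 78 board end [70.4 71.6] door [114.6 124.8] [166.  168.3]
  sides y [-124.6 1186.5]
side -110 268 50 board end [71.7 72.9] door [116.8 126.7] [165.3 169.1]
side 0 205 50 board end [72.2 73.4] door [117.7 127.6] [165.7 447.2]
side 60 184 37 board end [72.8 73.5] door [117.3 127.9] [165.7 169.3]
  sides y [-786.2 1461.3]
wrist -110 5356 800 board end [66.9 68.9] door [111.4 121.5] [168.6 170.6]
wrist 0 4599 677 board end [69.2 70.5] door [112.1 122.4] [168.6 170.6]
wrist 60 4564 666 board end [68.6 70.5] door [112.6 122.8] [168.6 170.5]
  sides y [-126.9  130. ]
```

Converted, 30 mm / 1000 = 0.03, -22 mm / 1000 = -0.022.

```bash
echo '[{"dx":0.01,"dy":-0.022},{"dz":0.03},{"dz":0.03},{"dz":0.03},{"dz":0.01},{},{}]' | python3 drive.py; echo '[{"dz":0.005},{"dz":0.005},{"dz":0.003},{"dz":0.003},{}]' | python3 drive.py
```

```text
time_s: 2.35
eef_pos: [536.9, -19.9, 169.8]
tcp_rot: [0.279, 3.128, -0.0]
ft_force: [-0.5, 0.2, 1.0]
finger_gap: 0.006
finger_force: 0.0
time_s: 2.85
eef_pos: [536.0, -19.8, 152.3]
tcp_rot: [-0.279, -3.129, -0.0]
ft_force: [-0.1, 0.5, 0.7]
finger_gap: 0.003
finger_force: 0.0
```

Converted, 3 mm / 1000 = 0.003, 2 mm / 1000 = 0.002.

```bash
echo '[{"dz":0.003},{"dz":0.002},{"dz":0.002},{}]' | python3 drive.py; echo '[{"dz":0.002},{"dz":0.002},{}]' | python3 drive.py;echo '[{"dz":0.002},{},{}]' | python3 drive.py
```

```text
time_s: 3.25
eef_pos: [536.4, -19.9, 145.7]
tcp_rot: [0.279, 3.129, -0.0]
ft_force: [-0.4, -0.1, 3.5]
finger_gap: 0.005
finger_force: 1.7
time_s: 3.55
eef_pos: [536.5, -19.9, 141.7]
tcp_rot: [0.279, 3.129, -0.0]
ft_force: [-0.2, 0.1, 5.5]
finger_gap: 0.004
finger_force: 2.6
time_s: 3.85
eef_pos: [536.5, -19.9, 139.8]
tcp_rot: [0.279, 3.129, -0.0]
ft_force: [0.5, 0.6, 5.0]
finger_gap: 0.005
finger_force: 2.4
```

Converted, 1.5 mm / 1000 = 0.0015.

```bash
for i in 1 2; do echo '[{"dz":0.0015},{},{}]' | python3 drive.py | grep -E "eef|ft"; done
```

```text
eef_pos: [536.5, -19.9, 138.3]
ft_force: [-0.0, -0.6, 6.1]
eef_pos: [536.5, -19.9, 136.8]
ft_force: [1.0, -0.2, 4.0]
```

Converted, 1 mm / 1000 = 0.001.

```bash
for i in 1 2 3; do echo '[{}]' | python3 drive.py | grep ft; done; echo '[{"dz":0.001},{}]' | python3 drive.py | grep -E "eef|ft";for i in 1 2 3; do echo '[{}]' | python3 drive.py | grep ft; done; echo '[{"dz":0.001},{}]' | python3 drive.py | grep -E "eef|ft";for i in 1 2 3; do echo '[{}]' | python3 drive.py | grep -E "time|ft"; done
```

```text
ft_force: [1.3, -1.3, 5.0]
ft_force: [1.8, 0.2, 4.6]
ft_force: [2.2, -0.3, 5.6]
eef_pos: [536.4, -19.9, 135.6]
ft_force: [1.7, -0.9, 5.1]
ft_force: [2.8, -0.8, 5.3]
ft_force: [2.7, -0.7, 4.9]
ft_force: [3.3, -0.5, 4.3]
eef_pos: [536.5, -19.9, 134.7]
ft_force: [2.6, -1.1, 5.4]
time_s: 5.55
ft_force: [3.2, -0.7, 5.9]
time_s: 5.65
ft_force: [2.6, 0.3, 5.3]
time_s: 5.75
ft_force: [2.5, -0.6, 4.8]
```

Converted, -3 mm / 1000 = -0.003, -2 mm / 1000 = -0.002.

```bash
echo '[{"dx":-0.003},{"dx":-0.003},{"dx":-0.002},{}]' | python3 drive.py|grep -E "eef|ft"; echo '[{"dx":-0.002},{"dx":-0.002},{}]' | python3 drive.py|grep -E "eef|ft";  echo '[{"dx":-0.002},{"dx":-0.002,"dz":0.0003},{}]' | python3 drive.py|grep -E "eef|ft"
```

```text
eef_pos: [542.8, -21.1, 134.0]
ft_force: [-2.5, 0.3, 4.9]
eef_pos: [546.7, -21.8, 134.0]
ft_force: [-3.1, 0.4, 5.3]
eef_pos: [551.8, -22.6, 134.2]
ft_force: [-2.6, 0.7, 5.7]
```

Converted, -2 mm / 1000 = -0.002, 0.3 mm / 1000 = 0.0003.

```bash
for i in 1 2 3; do echo '[{"dx":-0.002,"dz":0.0002},{"dx":-0.002,"dz":0.0003},{}]' | python3 drive.py|grep -E "eef|ft"; done; python3 - <<'E'
from h import *
p,d=read_camera("scene");cv2.imwrite("pics/s2.png",cv2.resize(p[130:260,250:410],None,fx=4,fy=4)[:,:,::-1])
E
```

```text
eef_pos: [555.8, -23.4, 133.7]
ft_force: [-1.8, -0.2, 5.3]
eef_pos: [559.7, -24.1, 133.2]
ft_force: [-1.7, -0.1, 4.6]
eef_pos: [563.8, -24.8, 132.5]
ft_force: [-2.4, 0.2, 2.6]
```

View pics/s2.png

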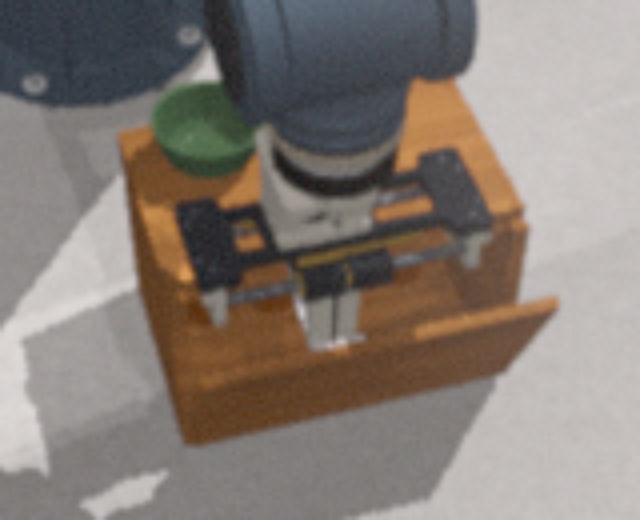

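The door has followed the finger (about 0.32 rad by geometry). I'll go on while keeping the hook pressed.

Converted, -2 mm / 1000 = -0.002, 1 mm / 1000 = 0.001.

```bash
echo '[{"dx":-0.002,"dz":0.001},{"dx":-0.002,"dz":0.001},{}]' | python3 drive.py|grep -E "eef|ft"; for i in 1 2 3; do echo '[{"dx":-0.002,"dz":0.0007},{"dx":-0.002,"dz":0.0007},{}]' | python3 drive.py|grep -E "eef|ft"; done
```

```text
eef_pos: [568.4, -25.6, 131.0]
ft_force: [-1.6, 0.1, 4.8]
eef_pos: [572.5, -26.4, 129.8]
ft_force: [-0.0, -0.5, 6.0]
eef_pos: [576.5, -27.1, 128.4]
ft_force: [-0.1, -1.1, 5.4]
eef_pos: [580.4, -27.8, 127.0]
ft_force: [-0.1, 0.1, 5.3]
```

Now about 0.46 rad, past the 25 mm mark. I lift off, and check that the hook stays free.

Converted, 39 mm / 1000 = 0.039, -30 mm / 1000 = -0.03.

```bash
echo '[{"dx":0.003,"dz":-0.005},{"dx":0.001,"dz":-0.015},{"dz":-0.03},{"dy":0.039,"dz":-0.01},{"dy":0.039},{},{}]' | python3 drive.py; cat > ang.py <<'E'
from h import *
a=np.radians(-10.1);ex=np.array([np.cos(a),np.sin(a)]);ey=np.array([-ex[1],ex[0]])
p,d=read_camera("wrist");m=camera_model("wrist");X=cloud("wrist",d,m);hsv=cv2.cvtColor(p,cv2.COLOR_RGB2HSV)
r=X[...,:2]-[452,23.4];x=r@ex;y=r@ey
s=(d>0)&(hsv[...,0]<18)&(hsv[...,1]>100)&(x>100)&(abs(y)<120)&(X[...,2]>5)&(X[...,2]<170)
print(s.sum(),"theta",np.percentile(np.arctan2(x[s]-85,X[...,2][s]-12),[10,50,90]).round(3),"edge x,z",np.percentile(x[s],97).round(),np.percentile(X[...,2][s],97).round())
t=ctrl.state()["eef_pos"];q=t[:2]-[452,23.4];print("tcp cup",q@ex,q@ey,t[2])
cv2.imwrite("pics/ang.png",p[:,:,::-1])
E
python3 ang.py
```

```text
time_s: 9.6
eef_pos: [589.2, 50.3, 187.1]
tcp_rot: [-0.277, -3.129, 0.0]
ft_force: [-0.9, -0.4, -1.0]
finger_gap: 0.008
finger_force: 0.0
21385 theta [0.468 0.502 0.515] edge x,z 163.0 149.0
tcp cup 130.4239396151074 49.81162349502029 186.96292310286313
```

View pics/ang.png

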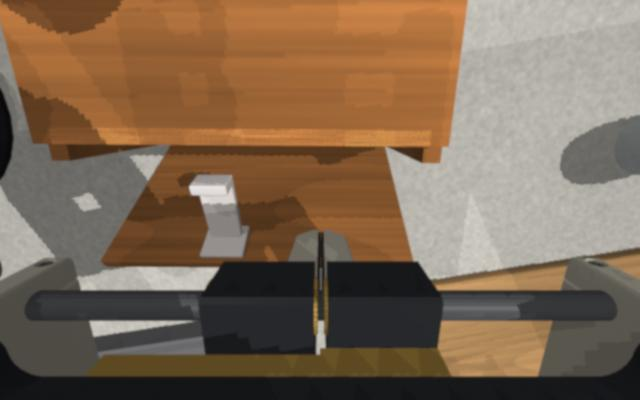

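The wrist view shows the door leaning out at about 0.5 rad. The hook is free (barb at (212,185), clear of the board edge) and the finger is over the bare half. Now I push the door down along its arc.

Converted, 28 mm / 1000 = 0.028, 27 mm / 1000 = 0.027.

```bash
echo '[{"dz":0.028},{"dz":0.027},{"dx":-0.006,"dz":0.001},{"dx":-0.006,"dz":0.001},{"dx":-0.006,"dz":0.003},{"dx":-0.008,"dz":0.005},{"dx":-0.008,"dz":0.006},{}]' | python3 drive.py; python3 ang.py; echo '[{"dx":-0.007,"dz":0.006},{"dx":-0.005,"dz":0.005},{"dx":-0.007,"dz":0.008},{"dx":-0.007,"dz":0.008},{"dx":-0.005,"dz":0.008},{}]' | python3 drive.py; python3 ang.py
```

```text
time_s: 10.45
eef_pos: [623.9, 43.6, 115.0]
tcp_rot: [0.279, 3.129, 0.0]
ft_force: [-0.4, -0.0, 0.8]
finger_gap: 0.003
finger_force: 0.0
38970 theta [0.641 0.691 0.706] edge x,z 183.0 128.0
tcp cup 165.29286814728664 50.1006827311234 115.33733390138029
time_s: 11.1
eef_pos: [653.6, 38.1, 79.1]
tcp_rot: [-0.279, -3.128, 0.0]
ft_force: [-0.1, -0.4, -0.1]
finger_gap: 0.004
finger_force: 0.0
56299 theta [0.97  1.034 1.051] edge x,z 212.0 85.0
tcp cup 195.83472609000887 49.926788774503756 79.7897003281609
```

Converted, 8 mm / 1000 = 0.008, -4 mm / 1000 = -0.004.

```bash
echo '[{"dx":-0.004,"dz":0.008},{"dx":-0.004,"dz":0.008},{"dx":-0.003,"dz":0.008},{"dx":-0.002,"dz":0.008},{"dx":-0.001,"dz":0.008},{"dx":-0.001,"dz":0.008},{}]' | python3 drive.py|grep -E "eef|ft"; echo '[{"dx":-0.001,"dz":0.004},{"dz":0.004},{"dz":0.003},{}]' | python3 drive.py|grep -E "eef|ft";echo '[{"dz":0.002},{"dz":0.001},{}]' | python3 drive.py|grep -E "eef|ft"; python3 ang.py
```

```text
eef_pos: [667.4, 35.7, 31.1]
ft_force: [-0.0, 0.3, -0.0]
eef_pos: [669.0, 35.5, 21.2]
ft_force: [0.9, -1.1, 0.3]
eef_pos: [669.1, 35.5, 18.6]
ft_force: [0.1, -0.4, -1.4]
83213 theta [1.452 1.501 1.514] edge x,z 219.0 20.0
tcp cup 211.5926992876727 49.99663359636261 18.59807530464059
```

Converted, 2 mm / 1000 = 0.002.

```bash
for i in 1 2 3; do echo '[{"dz":0.002},{}]' | python3 drive.py|grep -E "eef|ft";done;  echo '[{"dz":0.001},{}]' | python3 drive.py|grep -E "eef|ft"
```

```text
eef_pos: [669.1, 35.5, 16.4]
ft_force: [-0.0, -0.4, 0.2]
eef_pos: [669.0, 35.5, 14.4]
ft_force: [1.2, -0.2, 0.7]
eef_pos: [669.1, 35.5, 12.5]
ft_force: [-0.6, -0.7, 0.1]
eef_pos: [669.2, 35.5, 12.4]
ft_force: [-4.7, 0.1, 8.2]
```

Contact with the door's stop: 8 N at z = 12.4. I lift away and check.

Converted, -45 mm / 1000 = -0.045, -30 mm / 1000 = -0.03.

```bash
echo '[{"dz":-0.005},{"dz":-0.03},{"dz":-0.045},{"dz":-0.045},{"dz":-0.045},{},{},{}]' | python3 drive.py; python3 ang.py
```

```text
time_s: 14.2
eef_pos: [668.4, 35.5, 180.1]
tcp_rot: [-0.279, -3.127, 0.0]
ft_force: [0.8, 1.3, -0.5]
finger_gap: 0.009
finger_force: 0.0
24454 theta [1.516 1.553 1.565] edge x,z 235.0 15.0
tcp cup 210.88089068425168 49.85753078343933 179.8199699107574
```

View pics/ang.png

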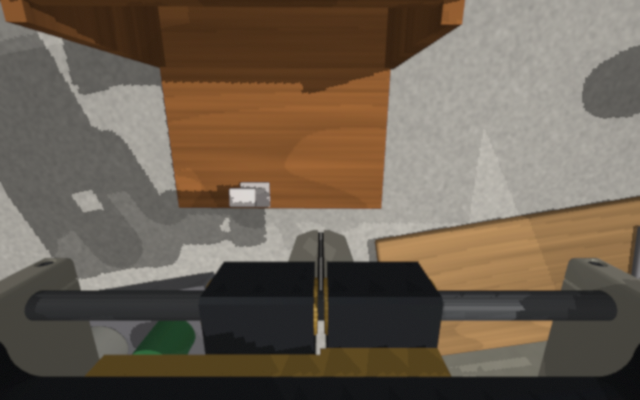

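The door lies flat (about 1.56 rad), the hook stands up at (250,195), and the tool is clear of everything.

```bash
python3 -c "from plant import ctrl, read_camera, camera_model;print(ctrl.sign_off())"
```

```text
the job is handed in; nothing more can be done
None
```

The job is handed in: the hook was pressed past its click, and the door was pushed free and lowered until flat (about 1.56 rad measured). The arm ended clear of everything and never went near the bystanders; the sign-off did not report a verdict.

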